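# Open the touch-latch cupboard on the garage bench

### The arm

A 6-joint arm with a two-finger parallel gripper is mounted at the origin on the work surface. World frame = base frame: x ahead of the robot, y to its left, z up, the work surface at z = 0. Lengths are in m, angles in rad, forces in N, time in s.
With the tool pointing down it reaches from about 0.3 to 0.85 m from the base axis. Payload 4.2 kg.
Tool frame: the origin (TCP) lies between the finger pads; the fingertips stand ahead of it and the grasp point (between the pads) lies 8 mm behind it (ctrl.finger_overhang is the z of the fingertips in the tool frame, in m); z points along the fingers, y is the line along which they close (so a half turn about z gives the same grasp; the last joint's range is limited). The gripper opens to 91 mm and grips with 3 to 60 N. Pads are 32 mm wide; open, the fingers measure 118 mm over their backs; the gripper's body (76 mm by 178 mm) begins 60 mm behind the grasp point.
Start: joints at [-1.219, 0.32, 1.565, -0, 1.257, -0.02], TCP at [0.209, -0.536, 0.225] pointing down, gripper open.
Joint ranges: [-3.11, 3.11], [-0.84, 2.01], [0.21, 2.61], [-1.34, 4.49], [0.05, 2.63], [-2.56, 2.56]. Speed limits (rad/s): [2.57, 2.57, 3.14, 3.14, 3.14, 3.14].

### API

Orientations are given as a unit quaternion [x, y, z, w].
In Python, from plant import ctrl, eyes, workorder gives the robot as it stands. The module is installed in compiled form; this text tells all that it offers.
- The arm moves only by the tool move_arm, never from a script. Its argument "commands" is a list of rows, each a list of 5 numbers: the finger opening in m, from 0 to 0.0912, then the shift along the world's x, y, z in m, then the turn about the world's z in rad. A call has 1 to 10 rows; each row shifts and turns the commanded pose from where the row before left it; what a row does not reach is not made up. A row lasts 1/12 s, in which the tool goes at most 41.7 mm and 7.16 degrees, less where a joint would pass 70% of its speed; a pose out of reach is approached as far as the arm can. A call with a gripper value outside its range is refused whole. The fingers move at their own pace and stop on an object; "newtons" is the grip in N (left out, the last holds). Time passes only in rows, so rows that do not move let the fingers close. It gives the time, the measured TCP pose, the force, the opening and the grip force at its end, in the units of the state.
- ctrl.sense(): the state, without advancing time (a new reading comes with each control period).
- eyes.capture(name): name is "scene" or "top" or "wrist"; returns the picture (420x560x3 uint8, red, green, blue); there is no depth.
- eyes.calibration(name): a dict with "fovy" (degrees; the focal length in pixels is half the picture's height over the tangent of half this angle, whatever the lens; pixels are square), "cx", "cy" (the principal point, pixels), "D" ([k1, k2, p1, p2, k3] as OpenCV has them; the pictures are not rectified), "rvec" (rotation vector, rad) and "tvec" (3), from world to camera coordinates, as OpenCV has them. Camera axes: x right, y down, z forward; pixel columns grow to the right and rows downward; lengths in m; the calibration is good to about 2 mm. A picture is of the moment at which its call begins: read the wrist's pose just before it. calibration takes no time and is no camera call; for the wrist camera it gives the pose at the moment of the call.
- workorder.finish_job(): hands the job in; it is judged then, once.
The state is a dict: "t": time; "q": joint angles; "qvel": joint speeds; "joint_efforts": joint torques, N m; "tcp_pos": TCP position; "orientation": TCP orientation; "wrist_force": force on the tool from outside, world axes, zero at the start; "moment": the same for the moment, N m; "width": finger opening in m; "gripper_force": force on a finger pad.
Only numpy, scipy, OpenCV 4.12 (cv2) and the standard library are available. Lean on these libraries where they do the work, as an engineer would, in place of code of your own. Each camera call takes 0.05 s, during which the arm holds its last target. There are 200 camera calls.

### The job

Open the small grey cupboard on the bench. Its door has no handle: press it in at the round pad near its free edge until the push catch lets go and the spring sets it ajar, then reach behind the free edge with the outside of the fingers and push the door wide open, to about a right angle, and leave it there. Pinch nothing and leave the can, the bottle and the jar where they stand.

Things in the scene. Friction and masses are not known exactly. Their poses are not given: they have to be found in the camera images.
- cupboard: grey steel cupboard, fixed to the bench, 180 deep (x), 220 wide (y), 240 high (z). Origin at the centre of its underside, on the bench. Its front looks along its own -x: to the right and somewhat away from the robot; z is up. The closed door covers the front: its outer face lies at x = -112 mm (cupboard frame), 8 mm clear of the carcass so that it can be pressed in.
- door (a joint): hinge angle of the door, rad: 0 closed, positive as it opens, up to 1.75; -0.036 is the stop when pressed in. The catch lets go at about -0.02 (4 mm in at the round pad; 5 to 8 N there, more nearer the hinge; keep pushing past the first knock). Then, once the finger backs off, the spring sends the door to about 0.5 rad (free edge 90 mm clear of the cupboard). From there it turns with slight friction and stays where left; it does not latch again.
- press_mark (a point): centre of the round flat rubber press pad in a thin steel ring (34 mm across, nearly flush) on the outer face of the door, 30 mm in from the free edge, 190 mm above the bench (46 mm below the door's top). It moves with the door; its x axis points into the door, its y axis from the hinge towards the free edge.
- free_edge (a point): middle of the thickness of the door's free edge (the +y edge in the cupboard frame when closed, the end nearer the robot), 190 mm above the bench; it moves with the door. The door is a flat steel panel 216 wide, 14 thick, from 22 to 236 mm above the bench, hinged on its -y edge (the far end). Its striker and the spring plunger are low down behind it, below 70 mm.
- door_hinge (a point): point on the door's vertical hinge axis, 190 mm above the bench (cupboard frame: x -105, y -108 mm); the door's mid-plane passes through it.
- spray_can: loose steel spray can with a white label, 52 across, 165 high, standing on the bench near the cupboard; origin at the centre of its base. Not to be moved.
- wash_bottle: loose green bottle with a white cap, 64 across, 180 high, standing on the bench near the cupboard; origin at the centre of its base. Not to be moved.
- wax_jar: loose white jar with a black lid, 72 across, 75 high, standing on the bench near the cupboard; origin at the centre of its base. Not to be moved.

How it is judged:
On the way, in this order (a step that is already met when the one before it is completed fails the run):
1. the door is pressed in (value of joint door below -0.012 rad).
2. the catch has let go and the door stands ajar (value of joint door above 0.25 rad), for 0.2 s.
At the end, for the whole second after the job is handed in: the door stands open by more than 1.2 rad (69 degrees) and is at rest; the spray can, the bottle and the jar are within 20 mm of where they stood (value of joint door above 1.2 rad and velocity of joint door between -0.05 and 0.05 rad/s and distance of each of spray_can, wash_bottle, wax_jar from where it was at the start of the episode below 0.02 m); the robot touches nothing.
It fails at once if the can, the bottle or the jar is moved by more than 20 mm, lifted or tipped (distance of any of spray_can, wash_bottle, wax_jar from where it was at the start of the episode above 0.02 m or angle between any of spray_can, wash_bottle, wax_jar's own z axis and vertical above 0.3 rad).
It fails at once if the door is pinched, its two faces gripped between the fingers (contact force between the fingers and door_c1 above 2 N and contact force between the fingers and door_c2 above 2 N).
It also fails if it takes over 45 s, if anything falls off the work surface, if the arm or the gripper's body presses on something with over 40 N, if the wrist force passes 120 N, or if a joint passes its speed limit or range.

## Working session

There is one attempt and no reset: what is moved stays moved. The work goes in short steps, Python scripts to look and compute and a tool call to move; the robot and the scene stay as the last step left them, time stands still between calls to the robot, and variables do not carry over. Pictures are saved under pics/ and viewed, at most 10 in all, crops included, and the job is handed in when it is done.

Besides the shell and the picture viewer there is one more tool, called after "Call:" as name(argument=value, ...), one argument or row to a line, values as JSON. move_arm: Moves the arm, as the interface text tells. Its arguments: {"type":"object","properties":{"commands":{"type":"array"},"newtons":{"type":"number"}},"required":["commands"]}

```bash
mkdir -p pics
python3 - <<'E'
from plant import ctrl, eyes
import cv2
for n in("scene","top"):
    cv2.imwrite(f"pics/{n}0.png",cv2.resize(eyes.capture(n)[:,:,::-1],(800,600),interpolation=cv2.INTER_CUBIC))
    print(eyes.calibration(n))
s=ctrl.sense();print(s,ctrl.finger_overhang)
E
```

```text
{'fovy': 46.93821696236078, 'cx': 287.40354083611305, 'cy': 213.28030489506293, 'D': array([0.0302, 0.    , 0.    , 0.    , 0.    ]), 'rvec': array([ 0.81422292,  2.57745747, -1.07684075]), 'tvec': array([ 0.4460899 , -0.15755245,  1.64845299])}
{'fovy': 42.243533959367745, 'cx': 282.3815096164056, 'cy': 202.2891135188473, 'D': array([0.00132394, 0.        , 0.        , 0.        , 0.        ]), 'rvec': array([ 2.11896157, -2.17867131,  0.15071091]), 'tvec': array([0.07847798, 0.57554413, 1.21943882])}
{'t': 0.1, 'q': array([-1.21900480e+00,  3.20247765e-01,  1.56552870e+00, -1.49003021e-05,
        1.25737668e+00, -1.99824996e-02]), 'qvel': array([ 5.57684020e-04, -1.53457043e-03, -4.01929742e-03,  9.20006625e-04,
       -1.49974721e-03,  7.90862740e-05]), 'joint_efforts': array([-4.37577091e-04, -4.13335133e+01, -2.32510954e+01,  7.28811231e-02,
        4.21884586e-02, -5.45508692e-05]), 'tcp_pos': array([ 0.20874263, -0.53532733,  0.22420396]), 'orientation': array([ 9.82771976e-01,  1.84820547e-01, -1.35841359e-04, -7.68361990e-04]), 'wrist_force': array([ 0.77083488, -0.30790024, -0.06510601]), 'moment': array([-0.02980736, -0.02208122,  0.02283732]), 'gripper_force': 0.0, 'width': 0.09126515688301888} 0.011
```

View pics/scene0.png

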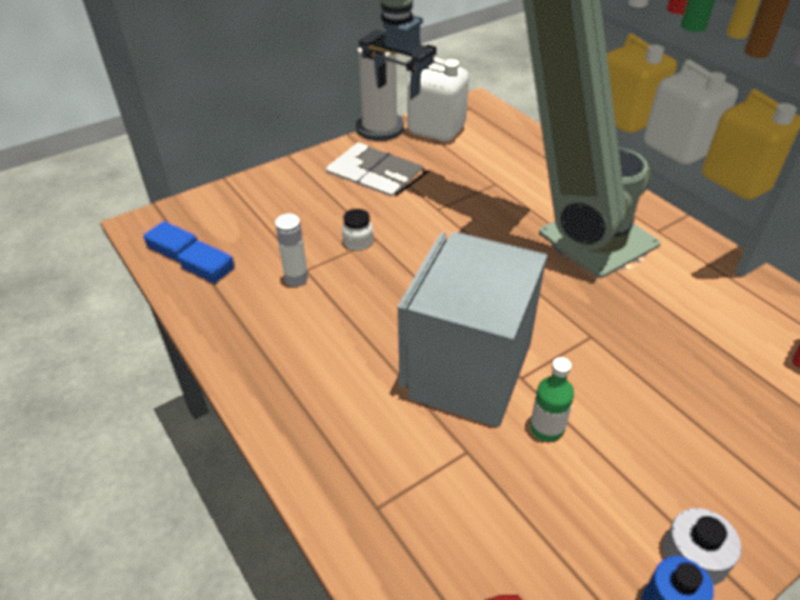

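View pics/top0.png

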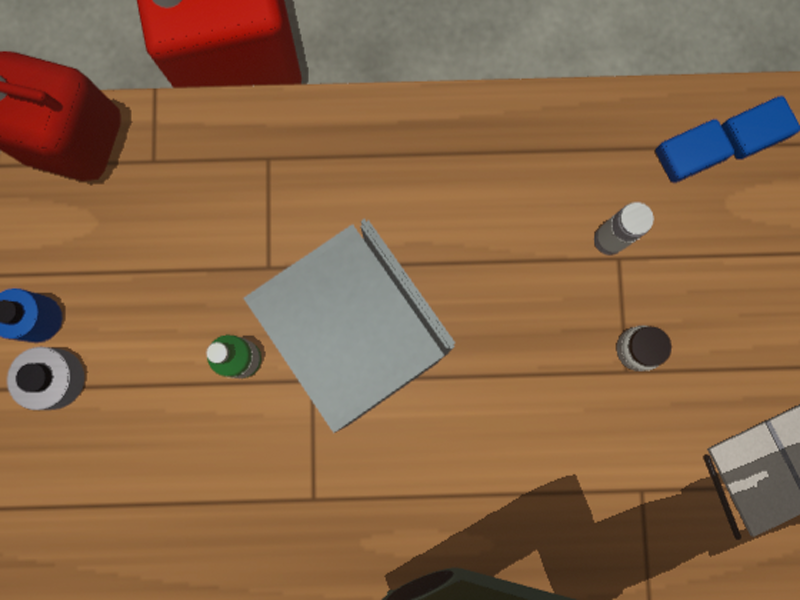

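The top view shows the cupboard's top corners at about (356,225), (447,353), (335,431) and (245,298). The door strip runs from (363,220) to (454,346), with the free edge at the lower right. The can's top is at (637,217), the jar lid at (645,347) and the bottle cap at (217,352).

```bash
cat > h.py <<'E'
import numpy as np, cv2
from plant import ctrl, eyes
from scipy.optimize import least_squares
def cam(n):
    c=eyes.calibration(n); f=210/np.tan(np.radians(c["fovy"]/2))
    return c,np.array([[f,0,c["cx"]],[0,f,c["cy"]],[0,0,1]])
def proj(n,P):
    c,K=cam(n); return cv2.projectPoints(np.array(P,float).reshape(-1,1,3),c["rvec"],c["tvec"],K,c["D"])[0][:,0]
def onplane(n,uv,z):
    c,K=cam(n); p=cv2.undistortPoints(np.array([[uv]],float),K,c["D"])[0,0]
    R=cv2.Rodrigues(c["rvec"])[0]; d=R.T@[p[0],p[1],1]; o=-R.T@c["tvec"]
    return o+d*(z-o[2])/d[2]
def w(pose,L):
    x,y,a=pose; L=np.atleast_2d(np.array(L,float)); c,s=np.cos(a),np.sin(a)
    return np.c_[x+c*L[:,0]-s*L[:,1], y+s*L[:,0]+c*L[:,1], L[:,2]]
E
python3 - <<'E'
from h import *
k=.7
px=np.array([(356,225),(447,353),(335,431),(245,298),(454,346),(363,220)])*k
L=[(-.09,-.11,.24),(-.09,.11,.24),(.09,.11,.24),(.09,-.11,.24),(-.112,.108,.236),(-.112,-.108,.236)]
sx=np.array([(404,302),(490,332),(546,253),(446,235)])
f=lambda p:(proj("top",w(p,L))-px).ravel()
c0=onplane("top",np.mean(px[:4],0),.24)
r=least_squares(f,[c0[0],c0[1],2.2]);print(r.x,f(r.x).reshape(-1,2).round(1))
p=r.x
np.save("pose.npy",p)
print("scene pred (800)",(proj("scene",w(p,L))/k).round(0).tolist())
for n,q in dict(hinge=(-.105,-.108,.19),free=(-.105,.108,.19),mark=(-.112,.078,.19)).items(): print(n,w(p,q))
print("into door",w([0,0,p[2]],(1,0,0)))
for n,q,z in(("can",(637,217),.165),("jar",(645,347),.075),("bottle",(217,352),.18)): print(n,onplane("top",np.array(q)*k,z))
img=eyes.capture("top")[:,:,::-1].copy()
cr=cv2.resize(img[130:320,160:340],None,fx=3,fy=3,interpolation=cv2.INTER_CUBIC)
for u in proj("top",w(p,L)): cv2.circle(cr,tuple(int(v) for v in (u-[160,130])*3),3,(0,0,255),1)
cv2.imwrite("pics/c1.png",cr)
E
```

```text
[0.50018689 0.14494425 2.15388819] [[-2.4 -0.6]
 [-1.3  1.5]
 [-0.2  1.4]
 [-1.   0.3]
 [ 2.3 -0.9]
 [ 2.6 -2.1]]
scene pred (800) [[408.0, 308.0], [452.0, 231.0], [547.0, 254.0], [513.0, 338.0], [440.0, 230.0], [396.0, 306.0]]
hinge [[0.64815522 0.11675962 0.19      ]]
free [[ 0.46784614 -0.00217161  0.19      ]]
mark [[0.49674332 0.00850327 0.19      ]]
into door [[-0.55060755  0.83476424  0.        ]]
can [ 0.65776132 -0.28547994  0.165     ]
jar [ 0.47076782 -0.31162255  0.075     ]
bottle [0.4746256  0.33076239 0.18      ]
```

View pics/c1.png

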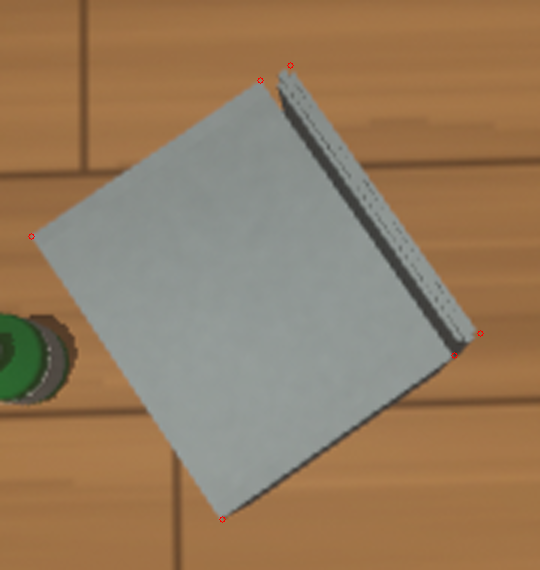

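The fit agrees with the image to within 2–3 mm. I'll press with the closed fingers' outside and stage them in front of the pad, with tool y along the door normal.

Call:
move_arm(
  commands=[
    [0, 0.0208, 0.0299, -0.002, 0.013],
    [0, 0.0208, 0.0299, -0.002, 0.013],
    [0, 0.0208, 0.0299, -0.002, 0.013],
    [0, 0.0208, 0.0299, -0.002, 0.013],
    [0, 0.0208, 0.0299, -0.002, 0.013],
    [0, 0.0208, 0.0299, -0.002, 0.013],
    [0, 0.0208, 0.0299, -0.002, 0.013],
    [0, 0.0208, 0.0299, -0.002, 0.013],
  ],
  newtons=30,
)

```text
t: 0.82
tcp_pos: [0.3758, -0.2949, 0.2088]
orientation: [0.972, 0.236, -0.0, -0.0]
wrist_force: [-0.1, -0.3, 0.4]
width: 0.0407
gripper_force: 0.0
```

Call:
move_arm(
  commands=[
    [0, 0.0208, 0.0299, -0.002, 0.013],
    [0, 0.0208, 0.0299, -0.002, 0.013],
    [0, 0.0208, 0.0299, -0.002, 0.013],
    [0, 0.0208, 0.0299, -0.002, 0.013],
    [0, 0.0208, 0.0299, -0.002, 0.013],
    [0, 0.0208, 0.0299, -0.002, 0.013],
    [0, 0.0208, 0.0299, -0.002, 0.013],
    [0, 0.0208, 0.0299, -0.002, 0.013],
    [0, 0, 0, 0, 0],
    [0, 0, 0, 0, 0],
  ],
)

```text
t: 1.65
tcp_pos: [0.5421, -0.0559, 0.1923]
orientation: [0.958, 0.287, -0.001, -0.0]
wrist_force: [0.2, 0.1, -1.0]
width: 0.0007
gripper_force: 0.0
```

Run:
```python
from h import *
from scipy.spatial.transform import Rotation as R
s=ctrl.sense();print(s["t"],s["tcp_pos"],s["wrist_force"],s["width"],s["q"]);print(R.from_quat(s["orientation"]).as_matrix())
p=np.load("pose.npy"); m=w(p,(-.112,.078,.194))[0]; d=w([0,0,p[2]],(-1,0,0))[0]
print(m+d*.0135-s["tcp_pos"])
cv2.imwrite("pics/s1.png",cv2.resize(eyes.capture("scene")[120:320,240:440,::-1],(600,600),interpolation=cv2.INTER_CUBIC))
```

```text
1.65 [ 0.54208145 -0.05586057  0.19227798] [ 0.18421545  0.12447851 -0.97688087] 0.0007075624246522421 [-1.23631402e-01  2.96394493e-01  1.68446564e+00 -2.90406564e-04
  1.16196197e+00  8.64197336e-01]
[[ 8.34768315e-01  5.50599937e-01 -1.25290867e-03]
 [ 5.50600248e-01 -8.34769043e-01 -1.12829281e-04]
 [-1.10801317e-03 -5.95665516e-04 -9.99999209e-01]]
[-0.03790493  0.05309452  0.00172202]
```

View pics/s1.png

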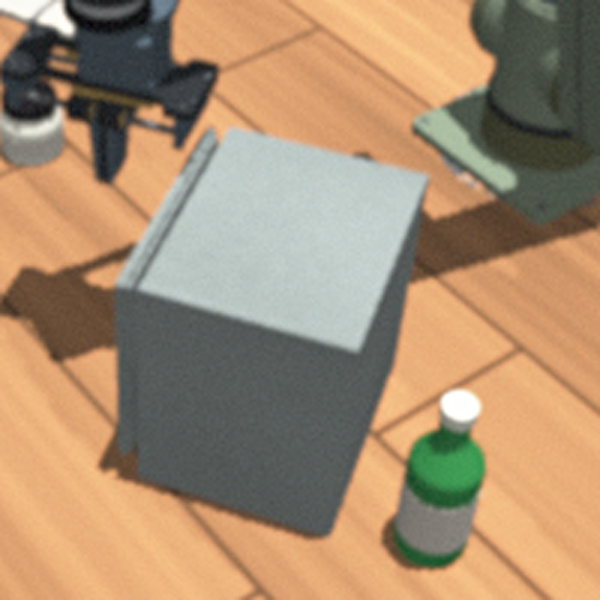

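The fingers stand in front of the free end of the door, at about (108,150) in the crop, with the body just above the cupboard top. I'll go up a little and approach, then press in small steps.

Call:
move_arm(
  commands=[
    [0, -0.0084, 0.0118, 0.0035, 0],
    [0, -0.0084, 0.0118, 0.0025, 0],
    [0, -0.0084, 0.0118, 0, 0],
    [0, -0.0084, 0.0118, 0, 0],
    [0, -0.0011, 0.0017, 0, 0],
    [0, -0.0011, 0.0017, 0, 0],
    [0, 0, 0, 0, 0],
  ],
)

```text
t: 2.28
tcp_pos: [0.5057, -0.0064, 0.1992]
orientation: [0.958, 0.286, 0.0, 0.0]
wrist_force: [0.2, -0.5, -0.6]
width: 0.0002
gripper_force: 0.0
```

Call:
move_arm(
  commands=[
    [0, -0.0011, 0.0017, 0, 0],
    [0, -0.0011, 0.0017, 0, 0],
    [0, 0, 0, 0, 0],
  ],
)

```text
t: 2.53
tcp_pos: [0.5037, -0.0033, 0.1988]
orientation: [0.958, 0.286, -0.0, -0.0]
wrist_force: [0.2, -0.2, -0.9]
width: 0.0006
gripper_force: 0.0
```

Call:
move_arm(
  commands=[
    [0, -0.0011, 0.0017, 0, 0],
    [0, -0.0011, 0.0017, 0, 0],
    [0, 0, 0, 0, 0],
  ],
)

```text
t: 2.78
tcp_pos: [0.502, -0.0007, 0.1989]
orientation: [0.958, 0.286, 0.0, 0.001]
wrist_force: [2.0, -4.6, -1.3]
width: 0.0005
gripper_force: 2.3
```

Call:
move_arm(
  commands=[
    [0, -0.0011, 0.0017, 0, 0],
    [0, -0.0006, 0.0008, 0, 0],
    [0, 0, 0, 0, 0],
  ],
)

```text
t: 3.03
tcp_pos: [0.5003, 0.0018, 0.1989]
orientation: [0.958, 0.286, 0.0, 0.001]
wrist_force: [3.3, -3.6, -0.9]
width: 0.0004
gripper_force: 2.3
```

Call:
move_arm(
  commands=[
    [0, -0.0006, 0.0008, 0, 0],
    [0, -0.0006, 0.0008, 0, 0],
    [0, 0, 0, 0, 0],
  ],
)

```text
t: 3.28
tcp_pos: [0.4994, 0.0032, 0.1989]
orientation: [0.958, 0.286, 0.001, 0.001]
wrist_force: [3.9, -5.8, -2.2]
width: -0.0
gripper_force: 2.9
```

Call:
move_arm(
  commands=[
    [0, -0.0006, 0.0008, 0, 0],
    [0, -0.0006, 0.0008, 0, 0],
    [0, 0, 0, 0, 0],
  ],
)

```text
t: 3.53
tcp_pos: [0.4994, 0.0032, 0.199]
orientation: [0.958, 0.286, 0.001, 0.003]
wrist_force: [6.9, -10.1, -4.5]
width: 0.0007
gripper_force: 5.7
```

Call:
move_arm(
  commands=[
    [0, -0.0008, 0.0013, 0, 0],
    [0, -0.0008, 0.0013, 0, 0],
    [0, 0, 0, 0, 0],
  ],
)

```text
t: 3.78
tcp_pos: [0.4994, 0.0033, 0.1991]
orientation: [0.958, 0.286, 0.002, 0.006]
wrist_force: [9.4, -18.4, -6.8]
width: 0.0002
gripper_force: 10.2
```

Firm stop at 20 N; the door is pressed right in. Backing off.

Call:
move_arm(
  commands=[
    [0, 0.01, -0.015, 0, 0],
    [0, 0.018, -0.027, 0, 0],
    [0, 0.018, -0.027, 0, 0],
    [0, 0.018, -0.027, 0, 0],
    [0, 0.018, -0.027, 0, 0],
    [0, 0, 0, 0, 0],
    [0, 0, 0, 0, 0],
    [0, 0, 0, 0, 0],
    [0, 0, 0, 0, 0],
    [0, 0, 0, 0, 0],
  ],
)

```text
t: 4.62
tcp_pos: [0.5772, -0.1134, 0.1992]
orientation: [0.958, 0.286, -0.0, -0.0]
wrist_force: [0.7, 0.4, 0.8]
width: 0.0007
gripper_force: 0.0
```

Run:
```python
from h import *
s=ctrl.sense();print(s["t"],s["tcp_pos"],s["wrist_force"])
p=np.load("pose.npy"); img=eyes.capture("top")[:,:,::-1]
cr=cv2.resize(img[110:310,160:400],None,fx=3,fy=3,interpolation=cv2.INTER_CUBIC)
for a,c in((0.4,(0,0,255)),(.5,(0,255,0)),(.6,(255,0,0))):
    L=[(-.105-.216*np.sin(a)*t,-.108+.216*np.cos(a)*t,.236) for t in(0,.5,1)]
    print(a,w(p,L[2]))
    for u in proj("top",w(p,L)): cv2.circle(cr,tuple(int(v) for v in (u-[160,110])*3),3,c,1)
cv2.imwrite("pics/t2.png",cr)
```

```text
4.6167 [ 0.57716905 -0.1134163   0.19916605] [0.68970852 0.42303905 0.80204624]
0.4 [[ 0.52839357 -0.06299896  0.236     ]]
0.5 [[ 0.54693779 -0.07405713  0.236     ]]
0.6 [[ 0.56649334 -0.08320872  0.236     ]]
```

View pics/t2.png

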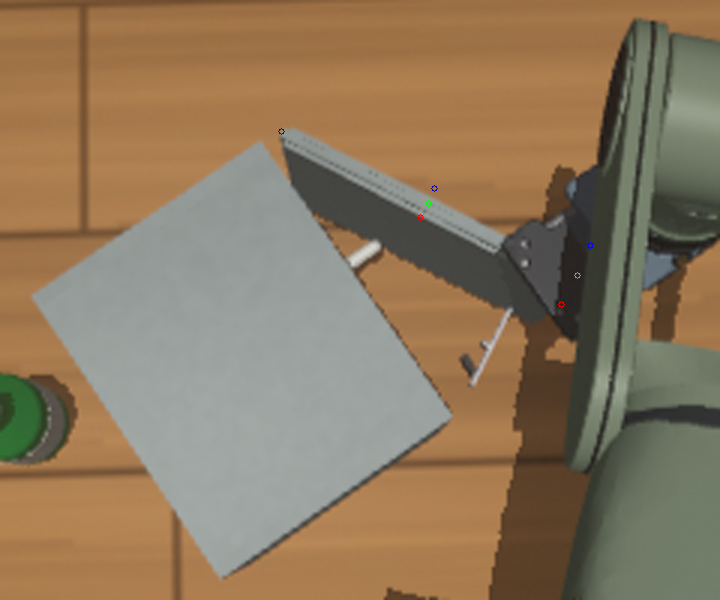

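The door is ajar at about 0.47 rad, its free edge near (502,245) in the crop, hidden partly by the gripper, which is clear of it. Next I plan the way round the edge and the pushing arc.

Run:
```python
from h import *
p=np.load("pose.npy"); np.set_printoptions(precision=4,suppress=True)
def T(phi,r,n):
    u=np.array([-np.sin(phi),np.cos(phi)]); f=np.array([-np.cos(phi),-np.sin(phi)])
    return w(p,[*(np.array([-.105,-.108])+r*u+n*f),.199])[0]
c=ctrl.sense()["tcp_pos"]; print("now",c)
for nm,a in [("A",(.47,.276,.05)),("A2",(.47,.27,-.06)),("B",(.47,.18,-.05))]+[(f"{x:.2f}",(x,.18,-.0205)) for x in np.arange(.45,1.56,.11)]:
    q=T(*a); print(nm,q[:2],"d",(q-c)[:2]); c=q
```

```text
now [ 0.5773 -0.1135  0.1993]
A [ 0.555  -0.1478] d [-0.0223 -0.0343]
A2 [ 0.4624 -0.0882] d [-0.0926  0.0597]
B [ 0.5156 -0.0149] d [0.0532 0.0733]
0.45 [ 0.5384 -0.0273] d [ 0.0227 -0.0124]
0.56 [ 0.5548 -0.0385] d [ 0.0165 -0.0112]
0.67 [ 0.5725 -0.0478] d [ 0.0176 -0.0093]
0.78 [ 0.591  -0.0551] d [ 0.0185 -0.0073]
0.89 [ 0.6102 -0.0604] d [ 0.0192 -0.0052]
1.00 [ 0.6299 -0.0635] d [ 0.0197 -0.0031]
1.11 [ 0.6498 -0.0644] d [ 0.0199 -0.0009]
1.22 [ 0.6696 -0.0631] d [0.0199 0.0013]
1.33 [ 0.6893 -0.0597] d [0.0196 0.0034]
1.44 [ 0.7084 -0.0541] d [0.0191 0.0056]
1.55 [ 0.7268 -0.0465] d [0.0184 0.0076]
```

Call:
move_arm(
  commands=[
    [0, -0.011, -0.017, 0, 0],
    [0, -0.011, -0.017, 0, 0],
    [0, -0.031, 0.02, 0, 0.05],
    [0, -0.031, 0.02, 0, 0.05],
    [0, -0.031, 0.02, 0, 0.1],
    [0, 0.0, 0.0, 0, 0.1],
    [0, 0.0, 0.0, 0, 0.1],
    [0, 0, 0, 0, 0.05],
  ],
)

```text
t: 5.33
tcp_pos: [0.4619, -0.0876, 0.1996]
orientation: [0.869, 0.495, 0.0, 0.0]
wrist_force: [-0.2, -1.3, -0.1]
width: 0.0003
gripper_force: 0.0
```

Call:
move_arm(
  commands=[
    [0, 0.0133, 0.0183, 0, 0],
    [0, 0.0133, 0.0183, 0, 0],
    [0, 0.0133, 0.0183, 0, 0],
    [0, 0.0133, 0.0183, 0, 0],
    [0, 0, 0, 0, 0],
  ],
)

```text
t: 5.75
tcp_pos: [0.5178, -0.0123, 0.1993]
orientation: [0.87, 0.494, 0.001, -0.0]
wrist_force: [0.4, -0.7, -0.1]
width: 0.0003
gripper_force: 0.0
```

Run:
```python
from h import *
s=ctrl.sense();print(s["t"],s["tcp_pos"],s["wrist_force"])
cv2.imwrite("pics/t3.png",cv2.resize(eyes.capture("top")[110:310,160:400,::-1],None,fx=3,fy=3,interpolation=cv2.INTER_CUBIC))
```

```text
5.75 [ 0.5178183 -0.0122625  0.1992951] [ 0.37888091 -0.71968388 -0.09254426]
```

View pics/t3.png

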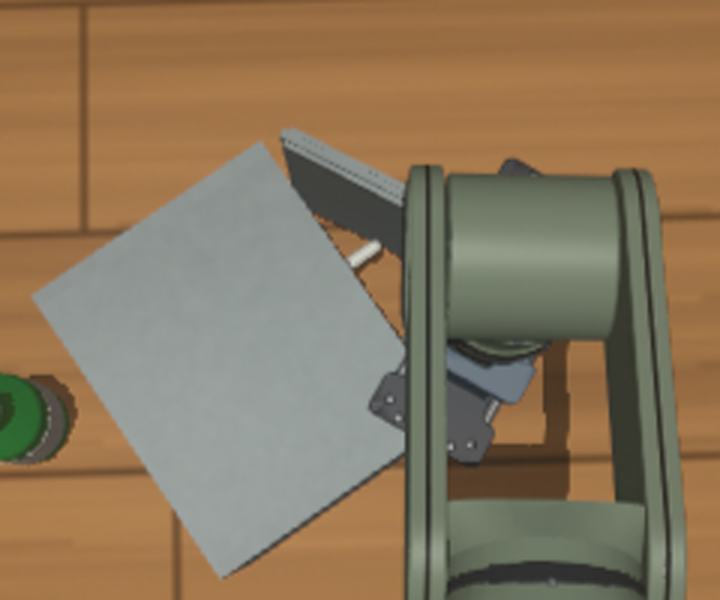

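The gripper is now behind the free edge, and the door's angle is unchanged (hinge end at (285,132)). I'll push along the arc, turning with the door.

Call:
move_arm(
  commands=[
    [0, 0.0102, -0.0075, 0, 0],
    [0, 0.0102, -0.0075, 0, 0],
    [0, 0.0083, -0.0056, 0, 0.055],
    [0, 0.0083, -0.0056, 0, 0.055],
    [0, 0.0088, -0.0046, 0, 0.055],
    [0, 0.0088, -0.0046, 0, 0.055],
    [0, 0.0092, -0.0037, 0, 0.055],
    [0, 0.0092, -0.0037, 0, 0.055],
    [0, 0.0096, -0.0026, 0, 0.055],
    [0, 0.0096, -0.0026, 0, 0.055],
  ],
)

```text
t: 6.63
tcp_pos: [0.6088, -0.0657, 0.1989]
orientation: [0.742, 0.671, -0.0, 0.0]
wrist_force: [-0.8, 1.0, -0.5]
width: 0.0003
gripper_force: 0.3
```

Call:
move_arm(
  commands=[
    [0, 0.0098, -0.0015, 0, 0.055],
    [0, 0.0098, -0.0015, 0, 0.055],
    [0, 0.01, -0.0005, 0, 0.055],
    [0, 0.01, -0.0005, 0, 0.055],
    [0, 0.01, 0.0007, 0, 0.055],
    [0, 0.01, 0.0007, 0, 0.055],
    [0, 0.0098, 0.0017, 0, 0.055],
    [0, 0.0098, 0.0017, 0, 0.055],
    [0, 0.0095, 0.0028, 0, 0.055],
    [0, 0.0095, 0.0028, 0, 0.055],
  ],
)

```text
t: 7.47
tcp_pos: [0.707, -0.0595, 0.1987]
orientation: [0.532, 0.847, -0.0, 0.0]
wrist_force: [0.1, -0.6, -0.3]
width: 0.0005
gripper_force: 0.3
```

Call:
move_arm(
  commands=[
    [0, 0.006, 0.0025, 0, 0.04],
    [0, 0.005, 0.002, 0, 0.03],
    [0, 0.004, 0.0015, 0, 0.02],
    [0, 0.002, 0.001, 0, 0.01],
    [0, 0, 0, 0, 0],
    [0, 0, 0, 0, 0],
    [0, -0.008, -0.004, 0, 0],
    [0, -0.016, -0.008, 0, 0],
    [0, -0.016, -0.008, 0, 0],
    [0, 0, 0, 0, 0],
  ],
)

```text
t: 8.3
tcp_pos: [0.6801, -0.0717, 0.1996]
orientation: [0.49, 0.872, -0.001, -0.001]
wrist_force: [0.5, -0.1, 0.4]
width: 0.0002
gripper_force: 0.0
```

Run:
```python
from h import *
s=ctrl.sense();print(s["t"],s["tcp_pos"],s["wrist_force"])
cv2.imwrite("pics/t4.png",cv2.resize(eyes.capture("top")[:,:,::-1],(800,600),interpolation=cv2.INTER_CUBIC))
```

```text
8.3 [ 0.68014012 -0.07166117  0.19956324] [ 0.50456743 -0.1158822   0.40960733]
```

View pics/t4.png

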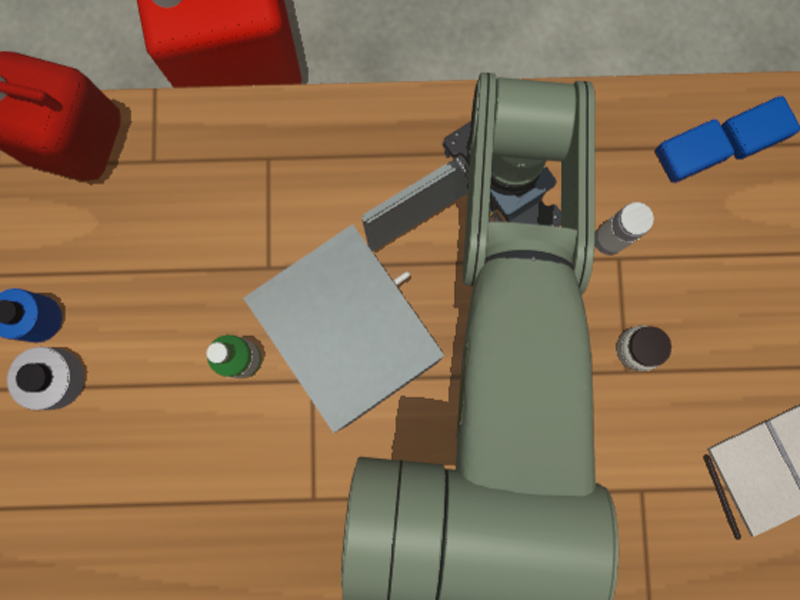

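The door stands at about a right angle, running from (365,225) to (455,168). The can, jar and bottle are where they were. I'll lift clear, then hand in.

Call:
move_arm(
  commands=[
    [0, 0, 0, 0.01, 0],
    [0, 0, 0, 0.02, 0],
    [0, 0, 0, 0.02, 0],
    [0, 0, 0, 0.01, 0],
    [0, 0, 0, 0, 0],
    [0, 0, 0, 0, 0],
    [0, 0, 0, 0, 0],
  ],
)

```text
t: 8.93
tcp_pos: [0.6831, -0.0698, 0.2577]
orientation: [0.489, 0.872, -0.0, -0.001]
wrist_force: [0.7, -0.0, 0.5]
width: 0.0007
gripper_force: 0.0
```

```bash
python3 -c "
from plant import workorder,ctrl
print(ctrl.sense()['wrist_force'],workorder.finish_job())"
```

```text
the job is handed in; nothing more can be done
[ 0.72249929 -0.01358079  0.52511864] None
```

The job is handed in (no verdict was returned): the cupboard door was pressed, sprang ajar and was pushed open to about a right angle, with the can, bottle and jar left where they stood and the arm clear of everything.

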